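Cover the stone pot with its double lid, then lift the outer lid for a seal check

ROBOT

A 7-joint arm with a two-finger parallel gripper is mounted at the origin on the work surface. World frame = base frame: x ahead of the robot, y to its left, z up, the work surface at z = 0. Lengths are in mm, angles in rad, forces in N, time in s.
With the tool pointing down it reaches from about 400 to 875 mm from the base axis. Payload 4.4 kg.
Tool frame: the origin (TCP) lies midway between the tips of the shut fingers; the grasp point (between the pads) lies 19 mm behind it (ctrl.pinch_z is the distance from the TCP to the grasp point, in mm); z points along the fingers, y is the line along which they close (so a half turn about z gives the same grasp; the last joint's range is limited). The gripper opens to 85 mm and grips with 20 to 120 N. Pads are 22 mm wide; open, the fingers measure 114 mm over their backs; the gripper's body (76 mm by 85 mm) begins 54 mm behind the grasp point. The pads swing forward as they close: fully open they stand 13 mm farther back than shut.
Start: joints at [1.142, 0.628, 0.038, 1.517, -0.027, 0.996, -0.02], TCP at [230.709, -607.693, 231.313] pointing down, gripper open.
Joint ranges: [-3.06, 3.06], [-0.37, 2.12], [-1.25, 1.32], [0.18, 2.47], [-1.1, 4.24], [0.23, 1.98], [-2.94, 2.94]. Speed limits (rad/s): [2.57, 2.57, 3.14, 3.14, 3.14, 3.14, 3.14].

INTERFACE

Orientations are given as [roll, pitch, yaw] about the fixed x, y, z axes, in that order (R = Rz(yaw) Ry(pitch) Rx(roll)).
In Python, from cell import read_state, cams, order, ctrl gives the robot as it stands.
- The arm moves only by the tool move_arm, never from a script. Its argument "targets" is text: rows parted by semicolons, each of 7 numbers parted by spaces: the gripper's target within -1 to 1 (fully open at 1, half-way at 0, shut at -1), then the shift along the tool's x, y, z in cm, then the turn, a rotation vector about the tool's x, y, z in degrees. A call has 1 to 5 rows; each row shifts and turns the commanded pose from where the row before left it, along the tool's axes as they then stand; what a row does not reach is not made up. A row lasts 1/12 s, in which the tool goes at most 41.7 mm and 7.16 degrees, less where a joint would pass 70% of its speed; a pose out of reach is approached as far as the arm can. A call with a gripper value outside its range is refused whole. The fingers move at their own pace and stop on an object; the grip force is fixed at half the most. Time passes only in rows, so rows that do not move let the fingers close. It gives the time, the measured TCP pose, the force, the opening and the grip force at its end, in the units of the state.
- read_state(): the state, without advancing time (a new reading comes with each control period).
- cams.get_image(name): name is "scene" or "side" or "wrist"; returns a dict with "color" (480x640x3 uint8, red, green, blue), "fovy" (degrees; the focal length in pixels is half the picture's height over the tangent of half this angle, whatever the lens; pixels are square), "cx", "cy" (the principal point, pixels), "rvec" (rotation vector, rad) and "tvec" (3), from world to camera coordinates, as OpenCV has them. Camera axes: x right, y down, z forward; pixel columns grow to the right and rows downward; lengths in mm; the calibration is good to about 2 mm. The wrist camera is an equidistant fisheye: a pixel r from the principal point sees the ray r / f radians off the axis. A picture is of the moment at which its call begins. There is no depth.
- order.finish_job(): hands the job in; it is judged then, once.
The state is a dict: "clock": time; "qpos": joint angles; "qd": joint speeds; "tau": joint torques, N m; "eef_pos": TCP position; "tool_rot": TCP orientation; "force": force on the tool from outside, world axes, zero at the start; "torque": the same for the moment, N m; "width": finger opening in mm; "gripper_force": force on a finger pad.
Only numpy, scipy, OpenCV 4.12 (cv2) and the standard library are available. Lean on these libraries where they do the work, as an engineer would, in place of code of your own. Each camera call takes 0.05 s, during which the arm holds its last target. There are 200 camera calls.

TASK

Pick up the nested double lid in one piece by the black knob of its inner lid, lower it squarely onto the open pot of stones without dropping it, and let go of the knob. Then take the red outer lid by its yellow collar and lift it alone straight up, leaving the white inner lid seated and undisturbed on the pot, and finish while still holding the outer lid level above the pot, its lower edge visibly higher than the top of the knob, so that the seal can be checked. Leave the pot standing where it is and do not disturb the bottle, the bead jar or the pliers.

Things in the scene. Friction and masses are not known exactly. Their poses are not given: they have to be found in the camera images.
- pot_rim (a point): Centre of the mouth of the open aluminium pot of coloured stones, at rim height. The pot is a loose upright cylinder, 80 mm outside diameter, 74 mm inside, 60 mm high, about 0.6 kg; stones fill only its lowest 25 mm. z is up along the pot's axis.
- knob (a point): Centre (half-way up) of the black round knob of the inner lid: 20 mm diameter, 18 mm tall, on the lid's axis (z up). At the start the nested lids stand on the bench beside the pot. Lifting the knob carries the outer lid along, which lies loose on the inner lid's flange. Seated on the pot, this point is 55 mm above the pot's rim.
- collar (a point): Centre (half-way up) of the yellow collar on the red outer lid: upright round tube 42 mm outside diameter, 34 mm inside, 28 mm tall, on the lid's axis (z up). The 20 mm knob passes freely through it. The top of the red plate around it is 14 mm below this point. Nested, this point is 33 mm below the knob's centre and the collar's top is 10 mm below the knob's underside.
- inner_plug (a point): Centre of the underside of the inner lid's plug, on its axis (z up the axis), 65 mm below the knob's centre. Seated, it is 10 mm below the pot's rim.
- outer_skirt (a point): Centre of the lower edge of the outer lid's skirt, on its axis (z up the axis), 29 mm below the collar's centre. Nested, it is 3 mm above the plug's underside.
- pot: The pot itself; origin at the centre of its underside on the bench, z up.
- inner_lid: The white inner lid, about 0.11 kg, loose; origin at the centre of the plug's underside, z up. From below: tapered round plug (56 mm wide below, 68 mm above, 10 mm deep) that enters the pot; flange 84 mm in diameter, 4 mm thick, that rests on the pot's rim; steel stem 12 mm thick; black knob with its top 74 mm above the origin.
- outer_lid: The red outer lid, about 0.13 kg, loose; origin at the centre of the skirt's lower edge, z up. A ring plate 96 mm in diameter, its top 15 mm above the origin, carries the collar; a skirt, 96 mm outside and 90 mm inside, hangs down around the inner lid's flange.
- bottle_mid (a point): Middle of the green bottle, a bystander: 68 mm diameter, 250 mm tall, upright; this point is 125 mm above the bench.
- bead_jar_mid (a point): Middle of the closed bead jar (steel-grey below, blue band, white cap), a bystander: 64 mm diameter, 87 mm tall; this point is 43 mm above the bench.
- pliers_mid (a point): Pivot of the orange-handled pliers lying on the bench, a bystander: 145 mm long, 48 mm wide, 14 mm high; x points to the jaws (50 mm), handles reach 96 mm the other way.
Things that resemble listed ones, but are neither listed nor needed, are in the scene too. Leave any green look-alike of the pot alone. Leave any turquoise look-alike of the inner_lid alone.

How it is judged (in metres and radians):
On the way, in this order (a step that is already met when the one before it is completed fails the run):
1. the nested lids are lifted together, held by the inner lid (height (world z) of inner_plug above 0.02 m and z of outer_skirt in the frame of inner_plug below 0.007 m and horizontal distance between outer_skirt and inner_plug below 0.007 m and contact force between the fingers and inner_lid above 0.5 N), for 0.2 s.
2. the nested lids are lowered home on the pot while still held by the inner lid (not dropped) (z of inner_plug in the frame of pot_rim below -0.0065 m and horizontal distance between inner_plug and pot_rim below 0.005 m and angle between inner_plug's own z axis and vertical below 0.07 rad and z of outer_skirt in the frame of inner_plug below 0.007 m and horizontal distance between outer_skirt and inner_plug below 0.007 m and contact force between the fingers and inner_lid above 0.5 N), for 0.04 s.
3. the inner lid is let go, both lids lying home on the pot (z of inner_plug in the frame of pot_rim below -0.0065 m and horizontal distance between inner_plug and pot_rim below 0.005 m and angle between inner_plug's own z axis and vertical below 0.07 rad and z of outer_skirt in the frame of inner_plug below 0.007 m and horizontal distance between outer_skirt and inner_plug below 0.007 m and contact force between the fingers and inner_lid below 0.1 N and linear speed of inner_lid below 0.02 m/s), for 0.1 s.
4. the fingers hold the outer lid and it begins to rise alone (z of inner_plug in the frame of pot_rim below -0.0065 m and horizontal distance between inner_plug and pot_rim below 0.005 m and angle between inner_plug's own z axis and vertical below 0.07 rad and z of outer_skirt in the frame of inner_plug above 0.012 m and contact force between the fingers and outer_lid above 0.5 N), for 0.05 s.
At the end, for the whole second after the job is handed in: Outer lid held by the fingers, still, tilt < 0.2 rad, within 40 mm of the pot axis, lower edge over 78 mm above the plug underside (knob top: 74); inner lid untouched, plug 6.5 mm or more below the rim, within 5 mm of the pot axis, tilt < 0.07 rad; pot upright, moved < 30 mm (z of inner_plug in the frame of pot_rim below -0.0065 m and horizontal distance between inner_plug and pot_rim below 0.005 m and angle between inner_plug's own z axis and vertical below 0.07 rad and z of outer_skirt in the frame of inner_plug above 0.078 m and horizontal distance between outer_skirt and pot_rim below 0.04 m and angle between outer_skirt's own z axis and vertical below 0.2 rad and contact force between the fingers and outer_lid above 0.5 N and contact force between each of outer_lid, the arm and inner_lid below 0.1 N and linear speed of outer_lid below 0.02 m/s and angle between pot's own z axis and vertical below 0.05 rad and distance of pot from where it was at the start of the episode below 0.03 m); the arm keeps its last pose, push and grip.
It fails at once if the outer lid is parted from the inner lid (over 9 mm) while the inner lid is not seated on the pot, or is dragged out of its seat (z of outer_skirt in the frame of inner_plug above 0.012 m and not (z of inner_plug in the frame of pot_rim below -0.0065 m and horizontal distance between inner_plug and pot_rim below 0.005 m and angle between inner_plug's own z axis and vertical below 0.07 rad)).
It fails at once if the pot is tipped over 0.25 rad or shoved over 30 mm (angle between pot's own z axis and vertical above 0.25 rad or distance of pot from where it was at the start of the episode above 0.03 m).
It fails at once if the bottle, the bead jar or the pliers are moved over 20 mm (distance of any of bottle_mid, bead_jar_mid, pliers_mid from where it was at the start of the episode above 0.02 m).
It fails at once if the bottle or the bead jar is tipped (angle between any of bottle_mid, bead_jar_mid's own z axis and vertical above 0.3 rad).
It also fails if it takes over 54 s, if anything falls off the work surface, if the arm or the gripper's body presses on something with over 40 N, if the wrist force passes 120 N, or if a joint passes its speed limit or range.

## Working session

There is one attempt and no reset: what is moved stays moved. The work goes in short steps, Python scripts to look and compute and a tool call to move; the robot and the scene stay as the last step left them, time stands still between calls to the robot, and variables do not carry over. Pictures are saved under pics/ and viewed, at most 10 in all, crops included, and the job is handed in when it is done.

Besides the shell and the picture viewer there is one more tool, called after "Emit:" as name(argument=value, ...) on one line, values as JSON. move_arm: Moves the arm, as the interface text tells. Its arguments: {"type":"object","properties":{"targets":{"type":"string"}},"required":["targets"]}

```bash
mkdir -p pics; cat > h.py <<'E'
import numpy as np, cv2
from cell import read_state, cams, order, ctrl
def ray(im,u,v,fish=False):
    f=240/np.tan(np.radians(im["fovy"])/2)
    x,y=u-im["cx"],v-im["cy"]
    if fish:
        r=np.hypot(x,y); th=r/f; s=np.sin(th)/max(r,1e-9); d=np.array([x*s,y*s,np.cos(th)])
    else: d=np.array([x/f,y/f,1])
    R=cv2.Rodrigues(np.array(im["rvec"],float))[0]; t=np.array(im["tvec"],float).ravel()
    return -R.T@t, R.T@d
def onz(im,u,v,z,fish=False):
    c,d=ray(im,u,v,fish); return c+d*(z-c[2])/d[2]
def proj(im,p,fish=False):
    R=cv2.Rodrigues(np.array(im["rvec"],float))[0]; q=R@np.array(p,float)+np.array(im["tvec"],float).ravel()
    f=240/np.tan(np.radians(im["fovy"])/2)
    if fish:
        r=np.hypot(q[0],q[1]); k=f*np.arctan2(r,q[2])/max(r,1e-9)
        return q[0]*k+im["cx"],q[1]*k+im["cy"]
    return f*q[0]/q[2]+im["cx"],f*q[1]/q[2]+im["cy"]
def two(a,b):
    (c1,d1),(c2,d2)=a,b
    A=np.stack([d1,-d2],1); s=np.linalg.lstsq(A,c2-c1,rcond=None)[0]
    p,q=c1+s[0]*d1,c2+s[1]*d2; return (p+q)/2,np.linalg.norm(p-q)
def grab(n,name):
    im=cams.get_image(n); cv2.imwrite(f"pics/{name}.png",cv2.cvtColor(im["color"],cv2.COLOR_RGB2BGR)); return im
E
python3 - <<'E'
from h import *
for n in("scene","side","wrist"):
    im=grab(n,n+"0"); print(n,im["fovy"],im["cx"],im["cy"],ray(im,im["cx"],im["cy"]))
s=read_state();print(s["eef_pos"],s["tool_rot"],s["width"],s["clock"],ctrl.pinch_z)
E
```

```text
scene 53.012585446392634 319.848004985331 242.3970683283093 (array([1117.59996301,   97.28922299,  619.44793904]), array([-0.72795488, -0.0849459 , -0.68034248]))
side 42.57685968714252 324.33209571094926 235.2345743496285 (array([ 248.43305079, -499.16179009,  810.22946187]), array([ 0.36023823,  0.56324582, -0.74362797]))
wrist 65.70646984690485 314.44625090733194 239.73928978941305 (array([ 303.43797287, -580.9133298 ,  373.07823353]), array([-0.28333139, -0.10558382, -0.9531922 ]))
[ 230.54506029 -607.25419838  230.60415448] [-3.14017104e+00  8.78350400e-06  3.62795999e-01] 85.36094342067231 0.15 18.700000000000003
```

View pics/scene0.png

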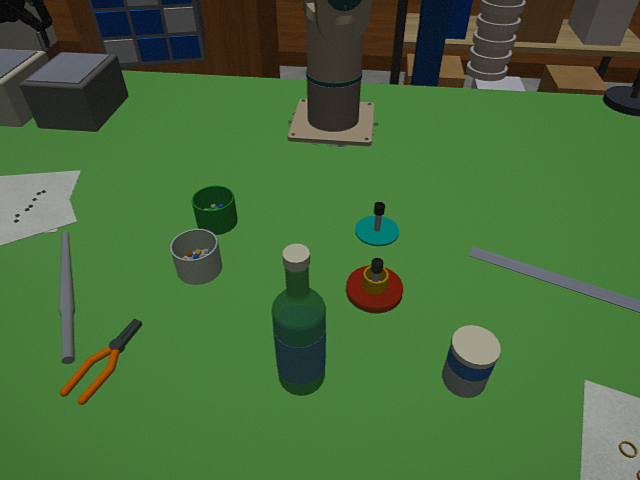

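View pics/side0.png

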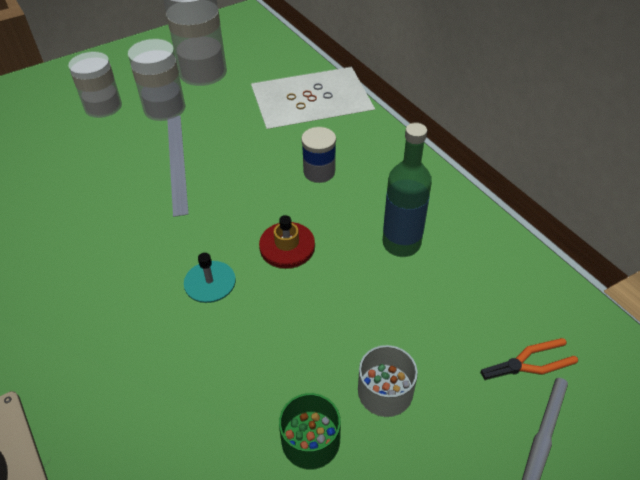

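The scene view shows the knob at (377,265), the pot mouth at about (196,245), the bottle at (300,330) and the jar at (470,360). The side view has the knob at (285,222) and the pot at (388,370). The turquoise and green look-alikes stand apart. Now I'll measure.

```bash
python3 - <<'E'
from h import *
I={n:cams.get_image(n) for n in("scene","side")}
def blob(n,box,cond):
    u0,v0,u1,v1=box; c=I[n]["color"][v0:v1,u0:u1].astype(int); m=cond(c[...,0],c[...,1],c[...,2]).astype(np.uint8)
    k,l,st,ce=cv2.connectedComponentsWithStats(m); i=1+np.argmax(st[1:,4])
    return (l==i).astype(np.uint8), ce[i]+[u0,v0], st[i]
blk=lambda r,g,b:(np.maximum(np.maximum(r,g),b)<45)
K={}
for n,box in(("scene",(362,252,392,275)),("side",(273,210,298,232))):
    m,ce,st=blob(n,box,blk); K[n]=ce; print("knob",n,ce,st, onz(I[n],*ce,65))
print(two(ray(I["scene"],*K["scene"]),ray(I["side"],*K["side"])))
red=lambda r,g,b:(r>70)&(g<50)&(b<50)
def rimfit(n,box,cond,z,off):
    m,ce,st=blob(n,box,cond); cs=max(cv2.findContours(m,cv2.RETR_EXTERNAL,cv2.CHAIN_APPROX_NONE)[0],key=cv2.contourArea)
    P=np.array([onz(I[n],*(p[0]+off),z)[:2] for p in cv2.convexHull(cs)])
    (c,r)=cv2.minEnclosingCircle(P.astype(np.float32)); return c,r,st
for n,box in(("scene",(335,250,415,320)),("side",(250,205,325,275))): print("red",n,rimfit(n,box,red,18,np.array(box[:2])))
gray=lambda r,g,b:(abs(r-g)<25)&(abs(b-g)<30)&(r>50)
# pot rim: top contour, grey mask; use left/right/upper contour extremes
for n,box in(("scene",(165,222,228,290)),("side",(350,340,425,420))):
    m,ce,st=blob(n,box,gray); cs=max(cv2.findContours(m,cv2.RETR_EXTERNAL,cv2.CHAIN_APPROX_NONE)[0],key=cv2.contourArea)
    q=cs[:,0]+np.array(box[:2]); P=np.array([onz(I[n],*p,60)[:2] for p in q])
    cam=ray(I[n],0,0)[0][:2]; g=P.mean(0); d=(g-cam)/np.linalg.norm(g-cam)
    far=P[(P-P.mean(0))@d>5]  # far half = rim
    A=np.c_[2*far,np.ones(len(far))]; s=np.linalg.lstsq(A,(far**2).sum(1),rcond=None)[0]
    print("pot",n,st,s[:2],np.sqrt(s[2]+s[:2]@s[:2]))
for nm,a,b in(("bottlecap",(296,258),(416,131)),("jarcap",(474,343),(319,138)),("pliers",(117,345),(515,366)),("decoy knob",(379,209),(205,260))):
    print(nm,two(ray(I["scene"],*a),ray(I["side"],*b)))
w=I["side"]; big=[cv2.resize(I["scene"]["color"][200:320,140:420],None,fx=2.8,fy=2.8)]
E
```

```text
knob scene [376.64596273 265.62111801] [  8   6  13  16 161] [568.27725941 125.26158915  65.        ]
knob side [285.04       223.05333333] [  7   6  12  15 150] [569.86195309 123.89135952  65.        ]
(array([569.47717424, 124.54410795,  65.43079647]), np.float64(1.7416541236828509))
red scene ((570.4318237304688, 124.74746704101562), 48.76020050048828, array([  11,   16,   57,   43, 1282], dtype=int32))
red side ((568.4527587890625, 122.25541687011719), 48.573402404785156, array([  10,   18,   54,   42, 1235], dtype=int32))
pot scene [   5    7   52   56 2185] [ 549.02391049 -184.93370603] 39.87365504218637
pot side [   8    6   59   71 2967] [ 548.91832563 -186.87928967] 38.81860289136136
bottlecap (array([744.88905319,  27.07622633, 244.53983211]), np.float64(0.3868008692212445))
jarcap (array([720.80855335, 255.57615489,  88.38146473]), np.float64(1.9181962841026592))
pliers (array([ 728.23388492, -260.1042974 ,    8.52912055]), np.float64(4.671286457286932))
decoy knob (array([423.85346683, 124.72564764,  65.65120945]), np.float64(1.0292904695606178))
```

Emit:
move_arm(targets="1 0 0 0 0 0 6.9; 1 0 0 0 0 0 6.9; 1 0 0 0 0 0 7.0; 1 1.6 -3.5 0 0 0 0; 1 1.6 -3.5 0 0 0 0")

```text
clock: 0.67
eef_pos: [261.2, -538.4, 230.7]
tool_rot: [3.141, 0.001, -0.005]
force: [1.9, 0.7, 0.6]
width: 85.4
gripper_force: 0.0
```

Emit:
move_arm(targets="1 1.6 -3.5 0 0 0 0; 1 1.6 -3.5 0 0 0 0; 1 1.6 -3.5 0 0 0 0; 1 1.6 -3.5 0 0 0 0; 1 1.6 -3.5 0 0 0 0")

```text
clock: 1.08
eef_pos: [343.2, -361.0, 231.4]
tool_rot: [3.141, -0.0, -0.0]
force: [0.6, -0.3, 0.1]
width: 85.6
gripper_force: 0.0
```

Emit:
move_arm(targets="1 1.6 -3.5 0 0 0 0; 1 1.6 -3.5 0 0 0 0; 1 1.6 -3.5 0 0 0 0; 1 1.6 -3.5 0 0 0 0; 1 1.6 -3.5 0 0 0 0")

```text
clock: 1.5
eef_pos: [423.3, -186.0, 231.5]
tool_rot: [3.141, -0.001, -0.0]
force: [1.1, 0.3, 1.1]
width: 85.1
gripper_force: 0.0
```

Emit:
move_arm(targets="1 1.6 -3.5 0 0 0 0; 1 1.6 -3.5 0 0 0 0; 1 1.6 -3.5 0 0 0 0; 1 1.6 -3.5 0 0 0 0; 1 1.6 -3.5 0 0 0 0")

```text
clock: 1.92
eef_pos: [503.4, -10.9, 231.5]
tool_rot: [3.142, -0.0, -0.0]
force: [0.5, -0.6, -0.1]
width: 85.6
gripper_force: 0.0
```

Emit:
move_arm(targets="1 1.6 -3.4 0 0 0 0; 1 1.6 -3.4 0 0 0 0; 1 1.7 -3.4 0 0 0 0; 1 1.7 -3.3 0 0 0 0; 1 0 0 2 0 0 0")

```text
clock: 2.33
eef_pos: [574.1, 132.8, 214.2]
tool_rot: [-3.133, -0.011, 0.01]
force: [1.3, 1.7, 0.1]
width: 85.6
gripper_force: 0.0
```

Emit:
move_arm(targets="1 0 0 3 0 0 0; 1 0 0 2 0 0 0; 1 0 0 0 0 0 0; 1 0 0 0 0 0 0")

```text
clock: 2.67
eef_pos: [568.3, 122.0, 160.7]
tool_rot: [3.141, 0.002, -0.0]
force: [0.7, 0.5, 0.3]
width: 85.3
gripper_force: 0.0
```

```bash
python3 - <<'E'
from h import *
im=grab("wrist","w1"); s=read_state(); p=s["eef_pos"]; print(p,s["tool_rot"],s["force"])
print("pred knob",proj(im,(569.3,124,65),True),"top",proj(im,(569.3,124,74),True),"tcp axis at 65",proj(im,(p[0],p[1],65),True))
E
```

```text
[569.3773846  122.16558299 161.95136715] [-3.14150464e+00 -6.77611637e-04 -5.26263193e-04] [ 0.07989892  0.56883116 -0.05348393]
pred knob (np.float64(310.0379617105225), np.float64(241.21699873642686)) top (np.float64(309.8856590882084), np.float64(245.48267576335198)) tcp axis at 65 (np.float64(312.76134175684945), np.float64(241.10618374380132))
```

View pics/w1.png

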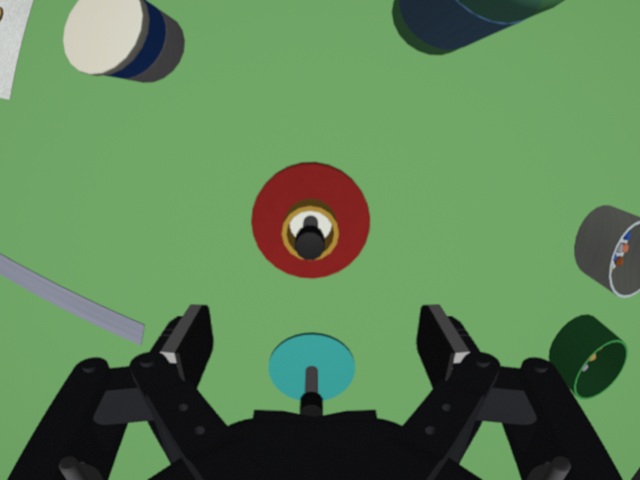

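The wrist view shows the knob top at (310,243), against a predicted (310,245), so the estimate holds. I'll shift 2 mm, then descend and grip.

Emit:
move_arm(targets="1 0 -0.2 3 0 0 0; 1 0 0 3 0 0 0; 1 0 0 3 0 0 0; 1 0 0 2.1 0 0 0; 1 0 0 0 0 0 0")

```text
clock: 3.13
eef_pos: [567.4, 123.7, 48.2]
tool_rot: [3.141, 0.004, -0.001]
force: [-0.8, 0.2, 0.4]
width: 85.4
gripper_force: 0.0
```

Emit:
move_arm(targets="0.2 0 0 0 0 0 0; -0.2 0 0 0 0 0 0; -0.4 0 0 0 0 0 0; -0.4 0 0 0 0 0 0; -0.4 0 0 0 0 0 0")

```text
clock: 3.55
eef_pos: [569.8, 124.4, 51.8]
tool_rot: [-3.141, -0.002, -0.0]
force: [0.9, 0.5, -0.3]
width: 26.4
gripper_force: 0.0
```

Emit:
move_arm(targets="-0.6 0 0 0 0 0 0; -1 0 0 0 0 0 0; -1 0 0 0 0 0 0; -1 0 0 0 0 0 0; -1 0 0 0 0 0 0")

```text
clock: 3.97
eef_pos: [569.7, 124.9, 51.5]
tool_rot: [-3.141, -0.002, 0.0]
force: [-1.6, 1.3, 7.3]
width: 17.9
gripper_force: 58.3
```

```bash
python3 - <<'E'
from h import *
im=grab("wrist","w2"); s=read_state(); print(s["eef_pos"],s["force"],s["width"],s["gripper_force"])
E
```

```text
[569.69416676 124.91701639  51.47562527] [-1.06901871  0.98867683  7.05002077] 17.8957641628745 58.33364188671112
```

View pics/w2.png

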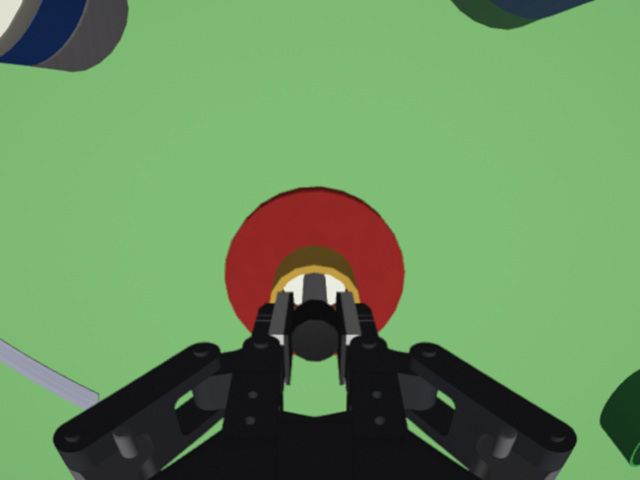

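The knob at (315,335) sits between the pads with the collar clear below it. I'll lift gently.

Emit:
move_arm(targets="-1 0 0 -0.4 0 0 0; -1 0 0 -0.8 0 0 0; -1 0 0 -1.2 0 0 0; -1 0 0 -1.6 0 0 0; -1 0 0 -1.6 0 0 0")

```text
clock: 4.43
eef_pos: [568.5, 123.9, 107.3]
tool_rot: [3.141, 0.001, -0.0]
force: [0.0, -0.0, -3.0]
width: 17.8
gripper_force: 58.7
```

Emit:
move_arm(targets="-1 0 0 -1.6 0 0 0; -1 0 0 -1.4 0 0 0; -1 0 0 -0.9 0 0 0; -1 0 0 -0.5 0 0 0; -1 0 0 0 0 0 0")

```text
clock: 4.85
eef_pos: [569.5, 124.3, 151.7]
tool_rot: [-3.141, -0.002, -0.0]
force: [0.1, -0.0, -2.9]
width: 18.1
gripper_force: 58.7
```

```bash
python3 - <<'E'
from h import *
s=read_state(); print(s["eef_pos"],s["tool_rot"],s["force"],s["torque"],s["width"],s["gripper_force"])
a=grab("scene","s2")["color"]; b=grab("side","d2")["color"]
im=np.hstack([cv2.resize(a[120:320,290:490],(400,400)),cv2.resize(b[130:330,190:390],(400,400))])
cv2.imwrite("pics/lift.png",im[...,::-1])
E
```

```text
[569.50153629 124.29737534 151.65280136] [-3.14112491e+00 -2.08620142e-03 -2.99071428e-04] [ 0.11669341 -0.00386989 -2.90368473] [ 0.0254557  -0.04005456  0.00921476] 18.080769140202783 58.73584806919098
```

View pics/lift.png

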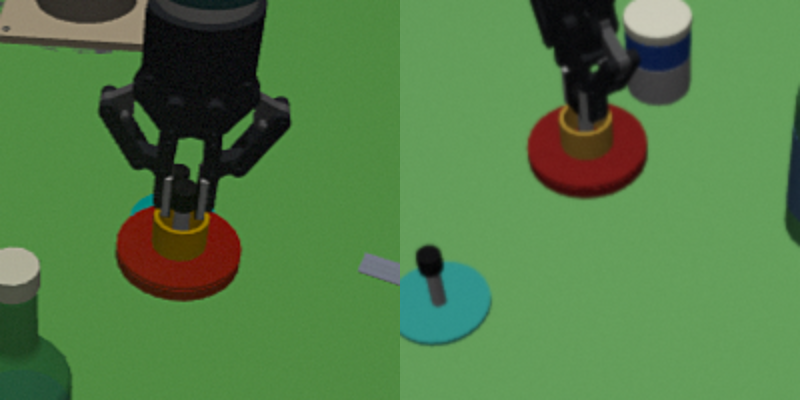

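Both lids are up together and level. Next I'll carry them over the pot.

Emit:
move_arm(targets="-1 0 1 0 0 0 0; -1 -0.2 2 0 0 0 0; -1 -0.2 3 0 0 0 0; -1 -0.2 3 0 0 0 0; -1 -0.2 3 0 0 0 0")

```text
clock: 5.37
eef_pos: [559.9, 2.2, 149.4]
tool_rot: [3.141, 0.002, 0.0]
force: [0.7, 0.1, -3.3]
width: 17.8
gripper_force: 58.8
```

Emit:
move_arm(targets="-1 -0.2 3 0 0 0 0; -1 -0.2 3 0 0 0 0; -1 -0.2 3 0 0 0 0; -1 -0.2 3 0 0 0 0; -1 -0.2 2.5 0 0 0 0")

```text
clock: 5.78
eef_pos: [549.3, -144.4, 149.4]
tool_rot: [3.141, 0.002, -0.002]
force: [1.4, -0.1, -3.2]
width: 17.8
gripper_force: 58.9
```

Emit:
move_arm(targets="-1 -0.2 2 0 0 0 0; -1 0 1.5 0 0 0 0; -1 0 1 0 0 0 0; -1 0 0 0 0 0 0; -1 0 0 0 0 0 0")

```text
clock: 6.2
eef_pos: [548.3, -185.7, 149.7]
tool_rot: [-3.141, 0.001, -0.001]
force: [0.1, 0.6, -3.0]
width: 17.6
gripper_force: 58.9
```

```bash
cat > m.py <<'E'
from h import *
def lid(zt):
    for n in("scene","side"):
        im=grab(n,n+"_m"); c=im["color"].astype(int); m=((c[...,0]>70)&(c[...,1]<50)&(c[...,2]<50)).astype(np.uint8)
        k,l,st,ce=cv2.connectedComponentsWithStats(m); i=1+np.argmax(st[1:,4]); m=(l==i).astype(np.uint8)
        cs=max(cv2.findContours(m,0,cv2.CHAIN_APPROX_NONE)[0],key=cv2.contourArea)
        P=np.array([onz(im,*p[0],zt)[:2] for p in cv2.convexHull(cs)])
        print("lid",n,st[i],cv2.minEnclosingCircle(P.astype(np.float32)))
    s=read_state(); print(s["eef_pos"],s["tool_rot"],s["force"],s["width"],s["clock"])
E
python3 -c "
from m import *
lid(118)
im=cams.get_image('wrist')
a=cv2.imread('pics/scene_m.png')[120:320,100:300];b=cv2.imread('pics/side_m.png')[270:470,280:480]
cv2.imwrite('pics/over.png',np.hstack([cv2.resize(a,(400,400)),cv2.resize(b,(400,400))]))"
```

```text
lid scene [ 363    0   34   56 1237] ((-397.2857666015625, 106.15619659423828), 240.42459106445312)
lid side [ 353  319   73   64 2370] ((546.3576049804688, -187.0788116455078), 48.21828842163086)
[ 548.84727626 -183.99624279  149.96825892] [-3.14013270e+00  5.86536784e-04  1.57250931e-03] [ 0.47964896 -0.13407366 -3.61706056] 17.879019805731673 6.3
```

View pics/over.png

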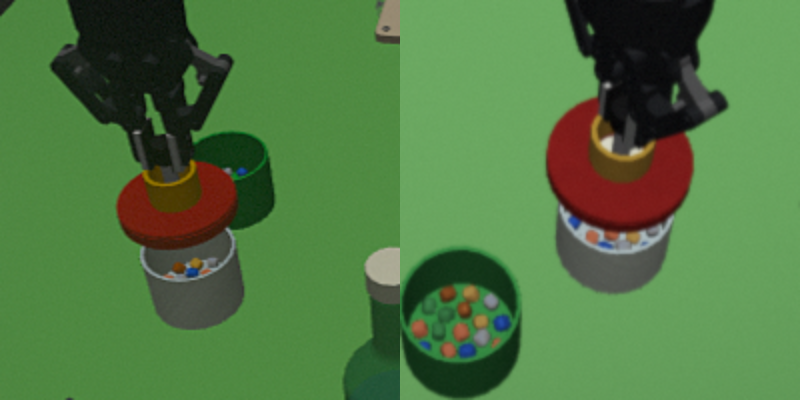

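The lid hangs level, centred over the pot within a couple of mm. I'll lower it close to the rim and check again.

Emit:
move_arm(targets="-1 0 0 0.8 0 0 0; -1 0 0 1 0 0 0; -1 0 0 1 0 0 0; -1 0 0 0.6 0 0 0; -1 0 0 0 0 0 0")

```text
clock: 6.77
eef_pos: [547.3, -185.1, 114.1]
tool_rot: [-3.14, 0.004, 0.0]
force: [-0.1, -0.0, -2.2]
width: 17.5
gripper_force: 58.9
```

```bash
python3 - <<'E'
from h import *
s=read_state(); e=s["eef_pos"]; print(e,s["force"])
zt=e[2]-51.5+18
red=lambda c:(c[...,0]>70)&(c[...,1]<50)&(c[...,2]<50)
R0={"scene":(335,250,415,320),"side":(250,205,325,275)}; R1={"scene":(140,190,260,300),"side":(330,300,450,420)}
def circ(im,m,box,z):
    cs=max(cv2.findContours(m.astype(np.uint8),0,cv2.CHAIN_APPROX_NONE)[0],key=cv2.contourArea)
    P=np.array([onz(im,*(p[0]+np.array(box[:2])),z)[:2] for p in cs])
    cam=ray(im,0,0)[0][:2]; g=P.mean(0); d=(cam-g)/np.linalg.norm(cam-g); n=np.array([-d[1],d[0]])
    # extremes: lateral centre from min/max; far edge
    l=P@n; return (l.min()+l.max())/2, np.ptp(l)/2, n, d
import cv2
res=[]
for nme in("scene","side"):
    im=grab(nme,nme+"_l"); old=cv2.imread(f"pics/{nme}0.png")[...,::-1].astype(int)
    u0,v0,u1,v1=R1[nme]; m=red(im["color"].astype(int)[v0:v1,u0:u1])
    cl,r,n,d=circ(im,m,R1[nme],zt); 
    u0,v0,u1,v1=b={"scene":(165,222,228,290),"side":(350,340,425,420)}[nme]; c=old[v0:v1,u0:u1]
    g=(abs(c[...,0]-c[...,1])<25)&(abs(c[...,2]-c[...,1])<30)&(c[...,0]>50)
    k,l,st,_=cv2.connectedComponentsWithStats(g.astype(np.uint8)); g=l==1+np.argmax(st[1:,4])
    g[int((v1-v0)*0.55):]=0   # rim part only
    cp,rp,n2,_=circ(im,g,b,60)
    print(nme,"lid lateral",cl,r,"pot",cp,rp,"n",n,n2,"tcp",e[:2]@n, "pot est",np.array([549.3,-185.3])@n2)
E
```

```text
[ 547.3481423  -185.08063624  114.06709052] [-0.10754287 -0.04606497 -2.24267528]
scene lid lateral -406.3530638390966 46.956596647413335 pot -408.3448217440605 39.525051258521415 n [-0.44270044  0.89666957] [-0.44105179  0.89748165] tcp -408.2674375419241 pot est -408.5730997561502
side lid lateral 525.079410151456 46.61469358689348 pot 526.891348455043 39.123010928632 n [ 0.72622971 -0.68745211] [ 0.72593221 -0.68776626] tcp 524.7345576656041 pot est 526.19765142407
```

Emit:
move_arm(targets="-1 0 0.15 0 0 0 0; -1 0 0 0.4 0 0 0; -1 0 0 0.3 0 0 0; -1 0 0 0 0 0 0; -1 0 0 0 0 0 0")

```text
clock: 7.28
eef_pos: [548.7, -187.2, 109.2]
tool_rot: [-3.141, 0.0, -0.0]
force: [-0.7, -1.3, -2.9]
width: 18.0
gripper_force: 58.9
```

Emit:
move_arm(targets="-1 0 0 0.2 0 0 0; -1 0 0 0.2 0 0 0; -1 0 0 0 0 0 0; -1 0 0 0 0 0 0")

```text
clock: 7.62
eef_pos: [548.7, -187.2, 105.2]
tool_rot: [-3.141, 0.0, -0.0]
force: [-0.4, 0.4, -3.7]
width: 18.1
gripper_force: 58.9
```

Emit:
move_arm(targets="-1 0 0 0.15 0 0 0; -1 0 0 0.1 0 0 0; -1 0 0 0 0 0 0; -1 0 0 0 0 0 0")

```text
clock: 7.95
eef_pos: [548.8, -187.3, 102.7]
tool_rot: [-3.142, 0.0, -0.0]
force: [0.7, 0.0, -2.4]
width: 18.2
gripper_force: 58.9
```

Emit:
move_arm(targets="-1 0 0 0.1 0 0 0; -1 0 0 0 0 0 0; -1 0 0 0 0 0 0")

```text
clock: 8.2
eef_pos: [548.9, -187.3, 101.8]
tool_rot: [-3.142, -0.0, -0.0]
force: [0.0, 0.0, -3.4]
width: 17.9
gripper_force: 58.9
```

Emit:
move_arm(targets="-1 0 0 0.1 0 0 0; -1 0 0 0 0 0 0; -1 0 0 0 0 0 0")

```text
clock: 8.45
eef_pos: [548.9, -187.0, 101.5]
tool_rot: [-3.141, -0.0, -0.0]
force: [-2.5, 1.1, 4.5]
width: 18.2
gripper_force: 59.6
```

Emit:
move_arm(targets="-1 0 0 0.1 0 0 0; -1 0 0 0 0 0 0; -1 0 0 0 0 0 0")

```text
clock: 8.7
eef_pos: [548.9, -186.9, 101.4]
tool_rot: [-3.141, -0.001, -0.0]
force: [-4.0, 2.1, 13.0]
width: 17.7
gripper_force: 60.7
```

The lid is seated: z is 101.4 as expected, with contact force rising. I'll ease off and release.

Emit:
move_arm(targets="-1 0 0 -0.1 0 0 0; -0.5 0 0 0 0 0 0; 0 0 0 0 0 0 0; 0.5 0 0 0 0 0 0; 1 0 0 0 0 0 0")

```text
clock: 9.12
eef_pos: [548.9, -187.5, 100.6]
tool_rot: [3.141, -0.0, -0.0]
force: [-0.0, -0.6, 0.1]
width: 56.8
gripper_force: 0.0
```

Emit:
move_arm(targets="1 0 0 0 0 0 0; 1 0 0 0 0 0 0; 1 0 0 0 0 0 0; 1 0 0 0 0 0 0; 1 0 0 0 0 0 0")

```text
clock: 9.53
eef_pos: [548.8, -187.3, 100.8]
tool_rot: [3.142, -0.0, -0.0]
force: [-1.5, -0.5, 0.2]
width: 85.4
gripper_force: 0.0
```

```bash
python3 - <<'E'
from h import *
s=read_state(); print(s["eef_pos"],s["force"],s["width"])
w=grab("wrist","w3")["color"]; a=grab("scene","s3")["color"]; b=grab("side","d3")["color"]
im=np.hstack([cv2.resize(a[160:320,120:280],(400,400)),cv2.resize(b[290:450,310:470],(400,400))])
cv2.imwrite("pics/seat.png",im[...,::-1])
E
```

```text
[ 548.81116009 -187.28341916  100.80820114] [-1.48174995 -0.50673623  0.24022489] 85.39960575179278
```

View pics/seat.png

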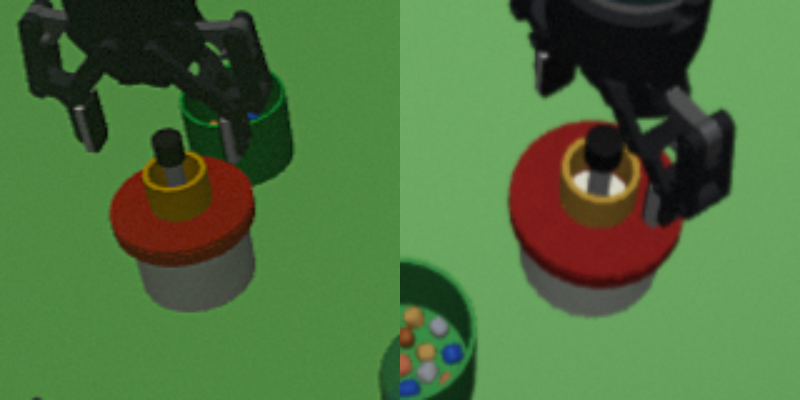

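View pics/w3.png

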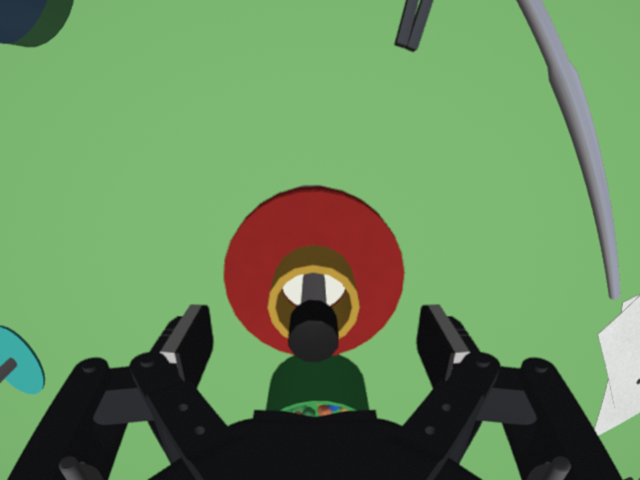

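Both lids lie home and level. The collar, around (313,305), is midway between the open fingers. I'll go down to the collar and grip.

Emit:
move_arm(targets="1 0 0 0.8 0 0 0; 1 0 0 1 0 0 0; 1 0 0 0.8 0 0 0; 1 0 0 0.4 0 0 0; 1 0 0 0 0 0 0")

```text
clock: 10.1
eef_pos: [547.7, -186.9, 69.1]
tool_rot: [-3.141, 0.003, -0.0]
force: [-0.4, 0.7, -0.9]
width: 85.4
gripper_force: 0.0
```

Emit:
move_arm(targets="0.4 0 0 0 0 0 0; 0.3 0 0 0 0 0 0; 0.2 0 0 0 0 0 0; 0.1 0 0 0 0 0 0; 0.1 0 0 0 0 0 0")

```text
clock: 10.52
eef_pos: [549.0, -187.3, 71.2]
tool_rot: [3.141, -0.001, -0.0]
force: [-0.8, 0.5, -0.9]
width: 46.8
gripper_force: 0.0
```

Emit:
move_arm(targets="0 0 0 0 0 0 0; -0.1 0 0 0 0 0 0; -0.3 0 0 0 0 0 0; -1 0 0 0 0 0 0; -1 0 0 0 0 0 0")

```text
clock: 10.93
eef_pos: [549.1, -187.1, 71.5]
tool_rot: [-3.141, -0.001, 0.0]
force: [-1.2, 0.2, 5.4]
width: 40.3
gripper_force: 60.3
```

Emit:
move_arm(targets="-1 0 0 0 0 0 0; -1 0 0 0 0 0 0; -1 0 0 0 0 0 0")

```text
clock: 11.18
eef_pos: [549.0, -187.1, 71.6]
tool_rot: [-3.142, -0.001, 0.0]
force: [-1.5, 0.1, 5.2]
width: 40.8
gripper_force: 60.3
```

Gripped at about 41 mm, which fits the 42 mm collar. I'll lift straight up, slowly.

Emit:
move_arm(targets="-1 0 0 -0.2 0 0 0; -1 0 0 -0.3 0 0 0; -1 0 0 -0.4 0 0 0; -1 0 0 -0.5 0 0 0; -1 0 0 -0.6 0 0 0")

```text
clock: 11.6
eef_pos: [548.6, -187.3, 91.1]
tool_rot: [-3.141, 0.001, -0.0]
force: [0.4, -0.3, -1.7]
width: 40.2
gripper_force: 60.5
```

Emit:
move_arm(targets="-1 0 0 -0.8 0 0 0; -1 0 0 -1 0 0 0; -1 0 0 -1 0 0 0; -1 0 0 -1 0 0 0; -1 0 0 -1 0 0 0")

```text
clock: 12.02
eef_pos: [549.0, -187.3, 140.2]
tool_rot: [3.141, -0.001, -0.0]
force: [0.1, 0.3, -1.0]
width: 40.1
gripper_force: 60.5
```

Emit:
move_arm(targets="-1 0 0 -1 0 0 0; -1 0 0 -1 0 0 0; -1 0 0 -0.7 0 0 0; -1 0 0 -0.4 0 0 0; -1 0 0 0 0 0 0")

```text
clock: 12.43
eef_pos: [549.4, -187.5, 170.9]
tool_rot: [3.141, -0.002, -0.0]
force: [0.1, -0.3, -1.5]
width: 40.2
gripper_force: 60.5
```

Emit:
move_arm(targets="-1 0 0 0 0 0 0; -1 0 0 0 0 0 0; -1 0 0 0 0 0 0; -1 0 0 0 0 0 0; -1 0 0 0 0 0 0")

```text
clock: 12.85
eef_pos: [548.6, -187.2, 169.4]
tool_rot: [-3.141, 0.001, -0.0]
force: [-0.3, 0.1, -1.4]
width: 40.4
gripper_force: 60.5
```

```bash
python3 - <<'E'
from h import *
s=read_state(); print(s["eef_pos"],s["tool_rot"],s["force"],s["width"],s["gripper_force"])
a=grab("scene","s4")["color"]; b=grab("side","d4")["color"]
im=np.hstack([cv2.resize(a[110:310,100:300],(400,400)),cv2.resize(b[230:430,280:480],(400,400))])
cv2.imwrite("pics/end.png",im[...,::-1])
E
```

```text
[ 548.59824547 -187.19254275  169.39956708] [-3.14136204e+00  7.53915880e-04 -2.16226948e-04] [-0.29333813  0.0681827  -1.41005937] 40.400364439588536 60.53585886955261
```

View pics/end.png

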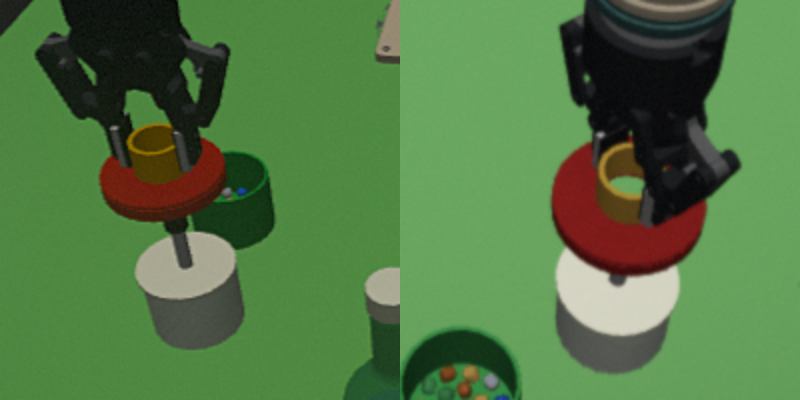

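The outer lid is held level, about 98 mm up and clear of the knob. The white lid is still seated on the pot.

```bash
python3 -c "
from cell import order
print(order.finish_job())"
```

```text
the job is handed in; nothing more can be done
None
```

The job is handed in: the nested lids went onto the pot, and the red outer lid is held level about 98 mm above its nested position, clear of the knob, with the white inner lid still seated; no verdict was returned.

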